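Shut the red valve on the gas manifold by feel, then vent the line

ROBOT

A 7-joint arm with a two-finger parallel gripper is mounted at the origin on a cart in front of the work surface, level with it; the furniture and walls round the work are solid. World frame = base frame: x ahead of the robot, y to its left, z up, the work surface at z = 0. Lengths are in m, angles in degrees, forces in N, time in s.
With the tool pointing down it reaches from about 0.425 to 0.875 m from the base axis. Payload 4.7 kg.
Tool frame: the origin (TCP) lies on the centre line of the jaws, within the pads' length; the fingertips stand env.nose_length ahead of it and the grasp point (between the pads) lies 8 mm behind it (env.nose_length is the distance from the TCP to the fingertips, in m); y points along the fingers, z is the direction in which the jaws open and shut, and the axes are right-handed (so a half turn about y gives the same grasp; the last joint's range is limited). The gripper opens to 87 mm and grips with 3 to 60 N. Pads are 19 mm wide; open, the fingers measure 117 mm over their backs; the gripper's body (75 mm by 190 mm) begins 51 mm behind the grasp point.
Start: joints at [76.553, 18.392, -4.016, 83.108, 1.295, 78.541, -3.26], TCP at [0.16, -0.63, 0.234] pointing down, gripper open.
Joint ranges: [-163.93, 163.93], [-17.29, 119.83], [-79.2, 71.16], [3.27, 140.29], [-89.18, 269.18], [5.43, 117.66], [-154.24, 154.24]. Speed limits (degrees/s): [147.25, 147.25, 180, 180, 180, 180, 180].

INTERFACE

Orientations are given as [roll, pitch, yaw] about the fixed x, y, z axes, in that order (R = Rz(yaw) Ry(pitch) Rx(roll)).
In Python, from cell import env, read_camera, camera_info, job, models gives the robot as it stands.
- The arm moves only by the tool move_arm, never from a script. Its argument "moves" is a list of rows, each a list of 6 numbers: the shift along the tool's x, y, z in mm, then the turn, a rotation vector about the tool's x, y, z in degrees. In form: [[x, y, z, ax, ay, az], ...]. A call has 1 to 20 rows; each row is the pose to reach, as a shift and turn from the pose commanded when the call began, along the tool's axes at that moment; what a row does not reach only later rows make up. A row lasts 1/12 s, in which the tool goes at most 41.7 mm and 7.16 degrees, less where a joint would pass 70% of its speed; a pose out of reach is approached as far as the arm can. A call with a gripper value outside its range is refused whole. "claw" is the finger opening in mm, from 0 to 87, set as the call begins (left out, the last holds). The fingers move at their own pace and stop on an object; "newtons" is the grip in N (left out, the last holds). Time passes only in rows, so rows that repeat a pose let the fingers close. It gives the time, the measured TCP pose, the force and the opening at its end, in the units of the state.
- env.get_obs(): the state, without advancing time (a new reading comes with each control period).
- read_camera(name): name is "scene" or "top"; returns (picture, depth): 480x640x3 uint8, red, green, blue; 480x640 float32, m along the optical axis (not along the pixel's ray), 0 where there is no reading.
- camera_info(name): a dict with "fx", "fy", "cx", "cy" (pixels), "distortion" ([k1, k2, p1, p2, k3] as OpenCV has them; the pictures are not rectified), "R" (3x3) and "t" (3): a world point X has camera coordinates R X + t. Camera axes: x right, y down, z forward; pixel columns grow to the right and rows downward; lengths in m; the calibration is good to about 2 mm. A picture is of the moment at which its call begins. camera_info takes no time and is no camera call.
- job.sign_off(): hands the job in, once; it reports no verdict.
Trained networks look in the newest picture that a camera, given by its name, has taken for a name from the list of things; names that differ only in an ending like _2 or _b are one class to them, and where a whole thing is asked for, a point or a joint stands for the part that bears it (a point fixed in the world has none). Each returns a list of dicts, best first, with "score" (0 to 1); they miss things now and then, are a little off and sometimes report something else, mostly with a low value. They report only what shows in the picture. A call takes as long as a camera call. They do not tell look-alikes from the thing itself.
- models.spot_in(target, camera): "point" ([x, y, z] in m, in world coordinates, good to about 4 mm: the middle of the surface that is visible of it).
- models.cut_out(target, camera): "mask" (480x640 bool, what is visible of it).
The state is a dict: "time_s": time; "qpos": joint angles; "joint_velocities": joint speeds; "effort": joint torques, N m; "tool_pos": TCP position; "tool_rot": TCP orientation; "force": force on the tool from outside, world axes, zero at the start; "wrist_torque": the same for the moment, N m; "grip_width": finger opening in m.
Only numpy, scipy, OpenCV 4.12 (cv2) and the standard library are available. Lean on these libraries where they do the work, as an engineer would, in place of code of your own. Each camera call takes 0.05 s, during which the arm holds its last target.

TASK

Shut off the line at the red knob: turn it clockwise until you feel it come fully home on its stop, snug but not forced, so that the brass nut under it does not turn along, and without touching the blue, yellow or green knobs beside it. Only then press the black vent button at the end of the manifold all the way down and let it come back up. Leave the objective, the dropper bottle and the steel post around it standing where they are.

Things in the scene. Friction and masses are not known exactly. Their poses are not given: they have to be found in the camera images.
- manifold: Aluminium gas manifold, a fixed bar 52 (x) x 310 (y) x 30 mm high on the desk; origin at the centre of its underside, y along the bar. Four valves stand on its top in a row, in any order of colours, on the bar's centre line at y = +108, +46, -16 and -78 mm (62 mm apart), the vent button at y = -133 mm. All of it is fixed to the desk.
- red_grip (a point): Centre of the red valve knob's grip bar, on its vertical turning axis. Bar 34 mm long (along this point's x), 13 mm thick (y: pinch across this), from 16 mm below to 16 mm above the point. Under it a disc 31 mm wide, its top 14 mm below the point; keep finger ends within 12 mm below the point. A white line on top marks the +x half.
- red_knob: The red knob; origin on its axis, 20 mm below the grip centre. Closes clockwise seen from above; its stop is an unknown 0.3 to 1.3 rad (17 to 75 degrees) away. Drag 0.06 N m up to the stop; beyond it the knob gives springily, 3 N m per rad, and springs back on release, the valve staying closed. At 0.40 N m the nut is forced round; 0.15 to 0.25 N m is snug.
- red_needle_tip (a point): Tip of the red valve's needle, inside the manifold and not visible. It sinks only 0.2 mm for each rad the valve turns; the valve is closed when it is on the seat, far finer than the measured position shows.
- red_seat (a point): Seat of the red valve's needle, inside the manifold, not visible, fixed. The closed needle tip lies at this point.
- red_nut_mark (a point): A point on the hexagonal brass nut (26 mm wide, 9 mm high) under the red knob, 12 mm from the turning axis at half the nut's height. The nut must stay still.
- vent_button (a joint): Travel of the vent button in m: 0 up, 0.006 all the way down (about 5 N); it springs back by itself.
- vent_button_top (a point): Centre of the top face of the black vent button, 24 mm wide, in a steel collar 40 mm wide whose rim is 10 mm below the top face; it is pressed straight down.
- blue_grip (a point): Centre of the grip bar of the blue valve knob, same shape as the red one, x along its bar. To be left alone; it turns easily.
- blue_tip (a point): End of the blue knob's grip bar, 16 mm out from its turning axis along the bar.
- blue_knob: The blue knob, turning about the vertical; origin on its axis at the underside of its disc, 20 mm below the centre of its grip bar.
- yellow_grip (a point): Centre of the grip bar of the yellow valve knob, same shape as the red one, x along its bar. To be left alone; it turns easily.
- yellow_tip (a point): End of the yellow knob's grip bar, 16 mm out from its turning axis along the bar.
- yellow_knob: The yellow knob, turning about the vertical; origin on its axis at the underside of its disc, 20 mm below the centre of its grip bar.
- green_grip (a point): Centre of the grip bar of the green valve knob, same shape as the red one, x along its bar. To be left alone; it turns easily.
- green_tip (a point): End of the green knob's grip bar, 16 mm out from its turning axis along the bar.
- green_knob: The green knob, turning about the vertical; origin on its axis at the underside of its disc, 20 mm below the centre of its grip bar.
- spare_objective_mid (a point): Microscope objective, white and black with a green ring, 27 mm wide, 50 mm high, standing loose; this point is at its centre, half-way up. A bystander.
- dropper_bottle_mid (a point): Amber dropper bottle with black top, 33 mm wide, 94 mm high, standing loose; this point is at its centre, half-way up. A bystander.
- optical_post_mid (a point): Steel optical post, 13 mm wide, 61 mm high, standing loose on end; this point is at its centre, half-way up. A bystander.
Things that resemble listed ones, but are neither listed nor needed, are in the scene too. There is more than one size of the part that bears dropper_bottle_mid; the job needs the middle-sized.

How it is judged:
By the outcome, as a careful person would: the job done as asked, in the order asked, and still so for the second after the job is handed in, with the robot touching nothing.
It also fails if it takes over 64 s, if anything falls off the work surface, if the arm or the gripper's body presses on something with over 40 N, if the wrist force passes 120 N, or if a joint passes its speed limit or range.

## Working session

There is one attempt and no reset: what is moved stays moved. The work goes in short steps, Python scripts to look and compute and a tool call to move; the robot and the scene stay as the last step left them, time stands still between calls to the robot, and variables do not carry over. Pictures are saved under pics/ and viewed, and the job is handed in when it is done.

Besides the shell and the picture viewer there is one more tool, called by a JSON object that holds its "name" and its "arguments". move_arm: Moves the arm, as the interface text tells. Its arguments: {"type":"object","properties":{"moves":{"type":"array","items":{"type":"array","items":{"type":"number"}}},"claw":{"type":"number"},"newtons":{"type":"number"}},"required":["moves"]}

```bash
ls; mkdir -p pics
python3 - <<'E'
from cell import env, read_camera, camera_info, job, models
import cv2, numpy as np
o=env.get_obs()
for k,v in o.items(): print(k,np.round(v,4))
print(env.nose_length)
for c in ["scene","top"]:
    p,d=read_camera(c); cv2.imwrite(f"pics/{c}0.png",p[:,:,::-1]); np.save(f"pics/{c}0d.npy",d)
    i=camera_info(c); print(c,{k:np.round(v,4).tolist() for k,v in i.items()})
E
```

```text
pics
time_s 0.0
qpos [76.5524 18.4394 -4.0143 83.176   1.2935 78.541  -3.2577]
joint_velocities [ 0.0191 -0.1046  0.0351  0.0452  0.036   0.0116  0.0477]
effort [ 3.00000e-04 -4.91281e+01 -4.03900e-01 -3.12524e+01 -6.40000e-02
  4.38000e-02  2.00000e-04]
tool_pos [ 0.1599 -0.6295  0.2324]
tool_rot [-9.011120e+01 -4.700000e-03 -1.657418e+02]
force [ 0.1606  0.3554 -0.0543]
wrist_torque [ 0.0064  0.0343 -0.0355]
grip_width 0.0871
0.011
scene {'fx': 475.3154, 'fy': 475.3154, 'cx': 328.4127, 'cy': 239.501, 'distortion': [-0.0193, 0.0, 0.0, 0.0, 0.0], 'R': [[-0.6181, -0.786, 0.0123], [-0.5923, 0.4554, -0.6647], [0.5169, -0.4181, -0.747]], 't': [0.3577, 0.4, 0.5959]}
top {'fx': 493.7023, 'fy': 493.7023, 'cx': 315.8783, 'cy': 239.7555, 'distortion': [-0.0053, 0.0, 0.0, 0.0, 0.0], 'R': [[0.024, -0.9994, -0.0245], [-0.9824, -0.019, -0.1859], [0.1854, 0.0286, -0.9823]], 't': [-0.0072, 0.5803, 0.8304]}
```

View pics/scene0.png

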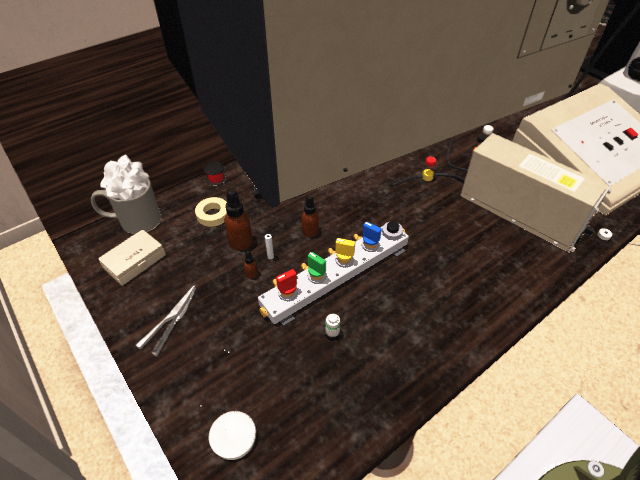

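View pics/top0.png

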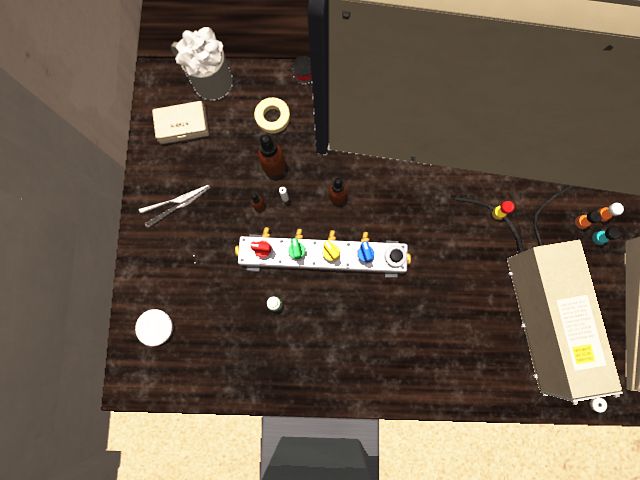

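```bash
cat > h.py <<'E'
import numpy as np, cv2
from cell import env, read_camera, camera_info, job, models
def uv2w(c,u,v,z=None,d=None):
    i=camera_info(c);K=np.array([[i['fx'],0,i['cx']],[0,i['fy'],i['cy']],[0,0,1]])
    n=cv2.undistortPoints(np.array([[[u,v]]],float),K,np.array(i['distortion'],float))[0,0]
    R=np.array(i['R']);t=np.array(i['t']);r=R.T@np.array([n[0],n[1],1]);o=-R.T@t
    s=d if d is not None else (z-o[2])/r[2]
    return o+s*r
def w2uv(c,P):
    i=camera_info(c);K=np.array([[i['fx'],0,i['cx']],[0,i['fy'],i['cy']],[0,0,1]])
    return cv2.projectPoints(np.array(P,float).reshape(-1,1,3),cv2.Rodrigues(np.array(i['R']))[0],np.array(i['t'],float),K,np.array(i['distortion'],float))[0][:,0]
E
python3 - <<'E'
from h import *
for c in ["top","scene"]:
    read_camera(c)
    for n in ["red_grip","green_grip","yellow_grip","blue_grip","vent_button_top","manifold","spare_objective_mid","dropper_bottle_mid","optical_post_mid"]:
        r=models.spot_in(n,c); print(c,n,[(np.round(x['point'],4).tolist(),round(x['score'],2)) for x in r[:4]])
p=cv2.imread("pics/top0.png")[215:285,225:420]; cv2.imwrite("pics/topc.png",cv2.resize(p,None,fx=4,fy=4,interpolation=cv2.INTER_CUBIC))
p=cv2.imread("pics/scene0.png")[180:350,230:430]; cv2.imwrite("pics/scenec.png",cv2.resize(p,None,fx=4,fy=4,interpolation=cv2.INTER_CUBIC)[:600])
d=np.load("pics/top0d.npy")
for u,v in [(400,100),(330,140),(350,300),(320,460),(246,246),(402,264),(262,249)]:
    print(u,v,np.round(uv2w("top",u,v,d=d[v,u]),3))
print(env.get_obs()['time_s'])
E
```

```text
top red_grip [([0.5601, 0.0998, 0.0758], 0.74), ([0.5595, 0.0371, 0.0825], 0.64)]
top green_grip []
top yellow_grip [([0.56, -0.0211, 0.0818], 0.73)]
top blue_grip [([0.5583, -0.0809, 0.0798], 0.76), ([0.563, 0.1019, 0.0675], 0.39)]
top vent_button_top [([0.5586, -0.139, 0.0514], 0.72), ([0.5637, 0.0377, 0.079], 0.6)]
top manifold [([0.561, -0.0088, 0.0326], 0.89)]
top spare_objective_mid [([0.4629, 0.0764, 0.0462], 0.56)]
top dropper_bottle_mid [([0.6688, -0.0263, 0.0499], 0.87), ([0.7249, 0.0885, 0.0729], 0.63), ([0.6513, 0.1157, 0.0371], 0.48)]
top optical_post_mid [([0.5627, 0.037, 0.0813], 0.69), ([0.6686, 0.0698, 0.0501], 0.48)]
scene red_grip [([0.5584, 0.1052, 0.0708], 0.62)]
scene green_grip [([0.5607, 0.0424, 0.0711], 0.78)]
scene yellow_grip [([0.5532, -0.0201, 0.0703], 0.85)]
scene blue_grip [([0.5542, -0.0789, 0.0637], 0.73)]
scene vent_button_top [([0.5521, -0.1322, 0.0487], 0.7), ([0.4609, 0.0805, 0.0308], 0.67)]
scene manifold [([0.54, 0.0109, 0.029], 0.96), ([0.5587, 0.1022, 0.0698], 0.56)]
scene spare_objective_mid [([0.4587, 0.0825, 0.0315], 0.92)]
scene dropper_bottle_mid [([0.7271, 0.0989, 0.063], 0.9), ([0.671, -0.0238, 0.0401], 0.78), ([0.6527, 0.1212, 0.0309], 0.58)]
scene optical_post_mid []
400 100 [ 0.749 -0.117  0.259]
330 140 [ 0.763 -0.016  0.071]
350 300 [ 0.478 -0.059 -0.   ]
320 460 [ 0.109 -0.006 -0.37 ]
246 246 [0.571 0.135 0.028]
402 264 [ 0.542 -0.151  0.035]
262 249 [0.557 0.098 0.08 ]
1.1
```

View pics/topc.png

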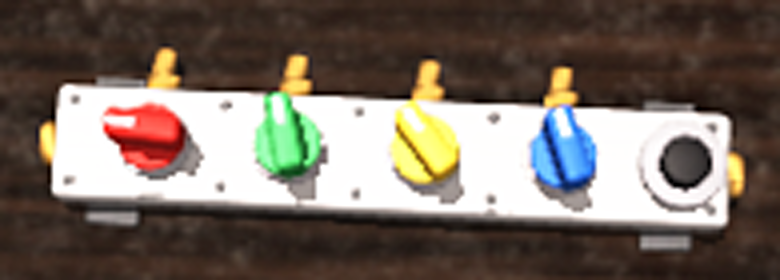

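View pics/scenec.png

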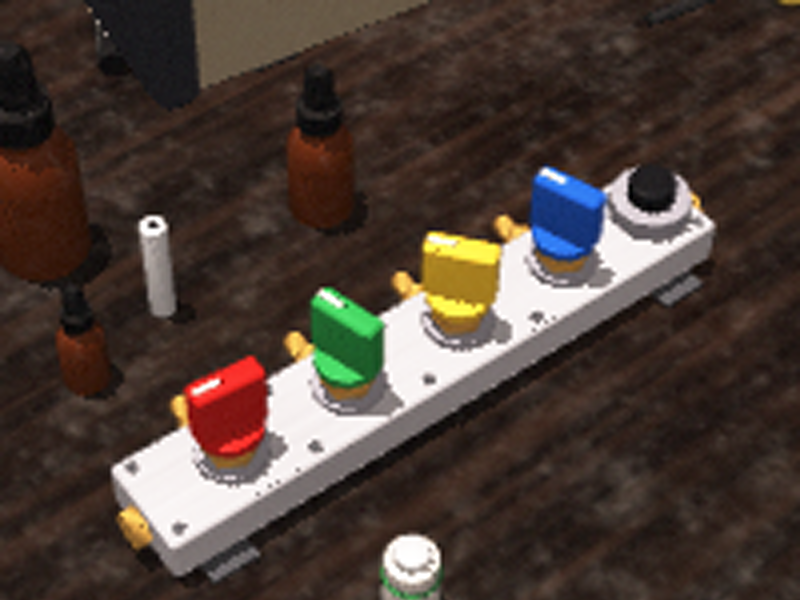

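```bash
cat > seg.py <<'E'
from h import *
def cloud(c,pic,d,mask):
    vs,us=np.nonzero(mask&(d>0))
    return np.array([uv2w(c,u,v,d=d[v,u]) for u,v in zip(us,vs)]),us,vs
def cmask(pic,col):
    h=cv2.cvtColor(pic,cv2.COLOR_RGB2HSV).astype(int);H,S,V=h[...,0],h[...,1],h[...,2]
    m=(S>150)&(V>70)
    return m&{'red':(H<6)|(H>174),'green':(H>50)&(H<85),'yellow':(H>22)&(H<34),'blue':(H>100)&(H<125)}[col]
E
python3 - <<'E'
from seg import *
for c in ["top","scene"]:
    pic=cv2.imread(f"pics/{c}0.png")[:,:,::-1].copy();d=np.load(f"pics/{c}0d.npy")
    box=np.zeros(d.shape,bool)
    if c=="top": box[225:275,235:415]=1
    else: box[215:330,255:415]=1
    for col in ['red','green','yellow','blue']:
        P,us,vs=cloud(c,pic,d,cmask(pic,col)&box)
        z=P[:,2]; t=P[z>np.percentile(z,97)-.008] if c=="top" else P[z>np.percentile(z,97)-.006]
        m=t.mean(0);w,V=np.linalg.eigh(np.cov((t-m)[:,:2].T));a=np.degrees(np.arctan2(V[1,1],V[0,1]))%180
        print(c,col,len(P),len(t),"z97",round(np.percentile(z,97),4),"min",round(z.min(),3),"mean",np.round(m,4),"ang",round(a,1),"ext",np.round(np.sqrt(w)*3.46,4))
    # manifold top white low-sat
    h=cv2.cvtColor(pic,cv2.COLOR_RGB2HSV); P,us,vs=cloud(c,pic,d,(h[...,1]<40)&(h[...,2]>150)&box)
    t=P[(abs(P[:,2]-.03)<.006)]; r=cv2.minAreaRect((t[:,:2]*1000).astype(np.float32)); print(c,"manifold",np.median(t[:,2]),r)
    b=(h[...,2]<60)&box
    m=models
E
python3 - <<'E'
from h import *
pic=cv2.imread("pics/top0.png");d=np.load("pics/top0d.npy")
# height map on right side
for v in range(200,410,30):
    print(v,[tuple(np.round(uv2w("top",u,v,d=d[v,u]),2)) for u in (430,480,530,580,630)])
for u,v in [(396,256),(394,254),(398,257),(388,262),(404,250)]: print(u,v,np.round(uv2w("top",u,v,d=d[v,u]),4))
E
```

```text
top red 215 109 z97 0.0842 min 0.034 mean [0.5624 0.0992 0.0814] ang 86.6 ext [0.0135 0.0294]
top green 67 34 z97 0.0835 min 0.05 mean [0.5584 0.0386 0.0805] ang 13.6 ext [0.0156 0.0342]
top yellow 124 52 z97 0.0832 min 0.017 mean [ 0.5586 -0.0229  0.0814] ang 41.4 ext [0.0164 0.0345]
top blue 167 100 z97 0.0833 min 0.035 mean [ 0.5554 -0.0835  0.081 ] ang 23.0 ext [0.0147 0.0301]
200 [(np.float64(0.67), np.float64(-0.21), np.float64(-0.0)), (np.float64(0.67), np.float64(-0.31), np.float64(-0.0)), (np.float64(0.68), np.float64(-0.4), np.float64(-0.0)), (np.float64(0.68), np.float64(-0.5), np.float64(-0.0)), (np.float64(0.68), np.float64(-0.59), np.float64(-0.0))]
230 [(np.float64(0.61), np.float64(-0.21), np.float64(0.0)), (np.float64(0.62), np.float64(-0.3), np.float64(-0.0)), (np.float64(0.62), np.float64(-0.4), np.float64(0.0)), (np.float64(0.62), np.float64(-0.49), np.float64(0.0)), (np.float64(0.62), np.float64(-0.59), np.float64(-0.0))]
260 [(np.float64(0.56), np.float64(-0.21), np.float64(-0.0)), (np.float64(0.56), np.float64(-0.3), np.float64(-0.0)), (np.float64(0.54), np.flo
[... 1151 characters left out ...]
-0.38), np.float64(-0.0)), (np.float64(0.35), np.float64(-0.41), np.float64(0.13)), (np.float64(0.35), np.float64(-0.55), np.float64(0.02))]
396 256 [ 0.5544 -0.138   0.0502]
394 254 [ 0.5576 -0.1342  0.0527]
398 257 [ 0.5527 -0.1416  0.0502]
388 262 [ 0.5443 -0.1246  0.0434]
404 250 [ 0.567  -0.1536  0.0415]Traceback (most recent call last):
  File "<stdin>", line 13, in <module>
  File "seg.py", line 4, in cloud
    return np.array([uv2w(c,u,v,d=d[v,u]) for u,v in zip(us,vs)]),us,vs
                     ~~~~^^^^^^^^^^^^^^^^
  File "h.py", line 4, in uv2w
    i=camera_info(c);K=np.array([[i['fx'],0,i['cx']],[0,i['fy'],i['cy']],[0,0,1]])
ValueError: time passes only in moves, steps and waits
```

```bash
sed -i 's/^def uv2w/_C={c:camera_info(c) for c in ("top","scene")}\ncamera_info=lambda c:_C[c]\ndef uv2w/' h.py
python3 - <<'E'
from seg import *
for c in ["top","scene"]:
    pic=cv2.imread(f"pics/{c}0.png")[:,:,::-1].copy();d=np.load(f"pics/{c}0d.npy")
    box=np.zeros(d.shape,bool)
    if c=="top": box[225:275,235:415]=1
    else: box[215:330,255:415]=1
    for col in ['red','green','yellow','blue']:
        P,us,vs=cloud(c,pic,d,cmask(pic,col)&box)
        z=P[:,2]; P=P[z>.045]; z=P[:,2]
        t=P[z>.0765]
        m=t.mean(0);w,V=np.linalg.eigh(np.cov((t-m)[:,:2].T));a=np.degrees(np.arctan2(V[1,1],V[0,1]))%180
        print(c,col,len(P),len(t),"zmed",round(np.median(t[:,2]),4),"mean",np.round(m,4),"ang",round(a,1),"ext",np.round(np.sqrt(w)*3.46,4), "all",np.round(P.mean(0),4))
    h=cv2.cvtColor(pic,cv2.COLOR_RGB2HSV); P,us,vs=cloud(c,pic,d,(h[...,1]<60)&(h[...,2]>140)&box)
    t=P[(abs(P[:,2]-.03)<.006)]; r=cv2.minAreaRect((t[:,:2]*1000).astype(np.float32)); print(c,"manifold",np.median(t[:,2]),r)
    P,us,vs=cloud(c,pic,d,(h[...,2]<60)&box)
    t=P[(P[:,2]>.046)&(P[:,1]<-.11)&(P[:,1]>-.17)]; print(c,"button",len(t),np.median(t,axis=0))
E
```

```text
top red 212 107 zmed 0.0817 mean [0.5625 0.0994 0.0814] ang 87.2 ext [0.0134 0.0293] all [0.5597 0.1    0.0695]
top green 67 32 zmed 0.0809 mean [0.5587 0.0388 0.0808] ang 14.5 ext [0.0157 0.0344] all [0.5572 0.0366 0.0704]
top yellow 74 52 zmed 0.0815 mean [ 0.5586 -0.0229  0.0814] ang 41.4 ext [0.0164 0.0345] all [ 0.5581 -0.0214  0.0736]
top blue 166 97 zmed 0.0813 mean [ 0.5555 -0.0836  0.0811] ang 22.9 ext [0.0146 0.0299] all [ 0.5548 -0.0833  0.0717]
top manifold 0.029055169904852907 ((560.635498046875, -5.4084625244140625), (309.3287353515625, 52.228790283203125), 88.50633239746094)
top button 49 [ 0.55472092 -0.14177562  0.05099618]
scene red 374 147 zmed 0.0821 mean [0.5617 0.1025 0.0818] ang 85.6 ext [0.0136 0.0337] all [0.5588 0.1039 0.0693]
scene green 321 121 zmed 0.0822 mean [0.5589 0.0417 0.0817] ang 14.8 ext [0.0129 0.032 ] all [0.5582 0.0445 0.0689]
scene yellow 124 80 zmed 0.0826 mean [ 0.5586 -0.0218  0.0827] ang 39.1 ext [0.0122 0.0307] all [ 0.5573 -0.0189  0.0721]
scene blue 315 107 zmed 0.0824 mean [ 0.5558 -0.082   0.0817] ang 22.4 ext [0.0124 0.0316] all [ 0.5555 -0.079   0.0685]
scene manifold 0.029984453461324057 ((587.9732055664062, 7.3065032958984375), (196.46185302734375, 298.68963623046875), 15.593291282653809)
scene button 102 [ 0.55604083 -0.13642267  0.05190869]
```

Run:
```python
from seg import *
for c in ["top","scene"]:
    pic=cv2.imread(f"pics/{c}0.png")[:,:,::-1].copy();d=np.load(f"pics/{c}0d.npy")
    box=np.zeros(d.shape,bool)
    if c=="top": box[225:275,235:415]=1
    else: box[215:330,255:415]=1
    P,us,vs=cloud(c,pic,d,box); P0=P
    P=P[(P[:,2]>.0775)&(P[:,2]<.09)]
    for k,y in zip(['red','green','yellow','blue'],[.103,.041,-.021,-.083]):
        t=P[(abs(P[:,1]-y)<.025)&(abs(P[:,0]-.56)<.025)]
        r=cv2.minAreaRect((t[:,:2]*1000).astype(np.float32)); m=t.mean(0)
        w,V=np.linalg.eigh(np.cov((t-m)[:,:2].T));a=np.degrees(np.arctan2(V[1,1],V[0,1]))%180
        print(c,k,len(t),np.round(m,4),round(np.median(t[:,2]),4),"ang",round(a,1),np.round(np.sqrt(w)*3.46,4),np.round(r[0],1),np.round(r[1],1),round(r[2],1))
    t=P0[(P0[:,2]>.047)&(P0[:,2]<.058)&(np.hypot(P0[:,0]-.556,P0[:,1]+.137)<.022)]; print("button",len(t),t.mean(0),cv2.minEnclosingCircle((t[:,:2]*1000).astype(np.float32)))
```

```text
top red 143 [0.5633 0.1027 0.0815] 0.0816 ang 85.3 [0.0129 0.0334] [563.6 103. ] [34.2 13.2] 83.7
top green 139 [0.562  0.0408 0.0815] 0.0814 ang 13.9 [0.0126 0.0338] [562.2  40.8] [33.6 12.6] 12.8
top yellow 145 [ 0.56   -0.021   0.0815] 0.0816 ang 38.3 [0.013  0.0335] [560.4 -21. ] [33.9 13.1] 37.9
top blue 144 [ 0.5582 -0.0828  0.0815] 0.0816 ang 18.9 [0.0128 0.0333] [558.6 -82.8] [33.2 12.8] 17.4
button 134 [ 0.55688326 -0.13766063  0.05109682] ((557.097412109375, -137.50621032714844), 11.819757461547852)
scene red 152 [0.5622 0.1032 0.0823] 0.0825 ang 84.4 [0.0131 0.0337] [563.3 102.5] [33.4 13.2] 84.1
scene green 136 [0.5604 0.0413 0.0822] 0.0826 ang 14.1 [0.013  0.0333] [561.9  40.8] [33.8 13.6] 16.6
scene yellow 135 [ 0.5589 -0.0204  0.0819] 0.0825 ang 37.5 [0.0131 0.0329] [559.8 -21.3] [33.1 15.6] 35.0
scene blue 119 [ 0.5574 -0.0823  0.0821] 0.0826 ang 21.2 [0.0129 0.0332] [558.3 -82.8] [33.3 14.8] 19.6
button 101 [ 0.55627781 -0.13659478  0.05148357] ((556.3224487304688, -138.16262817382812), 13.406935691833496)
```

{"name": "move_arm", "arguments": {"moves": [[-571,44,-611,0,-70.2,0],[-571,44,-611,0,-70.2,0],[-571,44,-611,0,-70.2,0],[-571,44,-611,0,-70.2,0],[-571,44,-611,0,-70.2,0],[-571,44,-611,0,-70.2,0],[-571,44,-611,0,-70.2,0],[-571,44,-611,0,-70.2,0],[-571,44,-611,0,-70.2,0],[-571,44,-611,0,-70.2,0],[-571,44,-611,0,-70.2,0],[-571,44,-611,0,-70.2,0],[-571,44,-611,0,-70.2,0],[-571,44,-611,0,-70.2,0],[-571,44,-611,0,-70.2,0],[-571,44,-611,0,-70.2,0],[-571,44,-611,0,-70.2,0],[-571,44,-611,0,-70.2,0],[-571,44,-611,0,-70.2,0],[-571,44,-611,0,-70.2,0]], "claw": 40, "newtons": 30}}

```text
time_s: 2.77
tool_pos: [0.562, 0.1007, 0.1899]
tool_rot: [-89.9, -0.0, -95.6]
force: [0.4, -0.1, 0.4]
grip_width: 0.0398
```

{"name": "move_arm", "arguments": {"moves": [[0,50,0,0,0,0],[0,50,0,0,0,0],[0,60,0,0,0,0],[0,60,0,0,0,0],[0,60,0,0,0,0],[0,60,0,0,0,0]]}}

```text
time_s: 3.27
tool_pos: [0.562, 0.0981, 0.1313]
tool_rot: [-89.9, -0.0, -95.7]
force: [0.7, -0.0, 0.5]
grip_width: 0.0397
```

Run:
```python
from h import *
o=env.get_obs()
for k in ('qpos','tool_pos','tool_rot','force','wrist_torque'): print(k,np.round(o[k],4))
p,d=read_camera("scene"); cv2.imwrite("pics/s1.png",cv2.resize(p[130:330,200:400],None,fx=3,fy=3)[:,:,::-1])
p,d=read_camera("top"); cv2.imwrite("pics/t1.png",cv2.resize(p[180:310,210:410],None,fx=4,fy=4)[:,:,::-1])
```

```text
qpos [ 28.5824  19.1806 -48.5044 100.7014  15.5986  66.9789 -30.1592]
tool_pos [0.562  0.0981 0.1313]
tool_rot [-8.98558e+01 -2.64000e-02 -9.56659e+01]
force [ 0.7433 -0.0462  0.4872]
wrist_torque [-0.029  -0.1473 -0.0311]
```

View pics/s1.png

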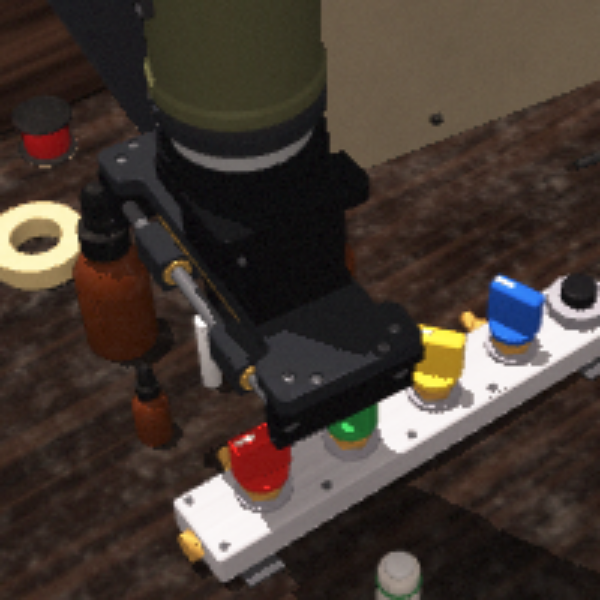

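{"name": "move_arm", "arguments": {"moves": [[-5,0,0.5,0,0,0],[-5,0,0.5,0,0,0],[-5,10,0.5,0,0,0],[-5,20,0.5,0,0,0],[-5,30,0.5,0,0,0],[-5,30,0.5,0,0,0],[-5,30,0.5,0,0,0]]}}

```text
time_s: 3.95
tool_pos: [0.561, 0.1039, 0.0983]
tool_rot: [-90.2, -0.0, -95.5]
force: [0.5, -0.4, 0.5]
grip_width: 0.0401
```

Run:
```python
from h import *
o=env.get_obs()
for k in ('qpos','tool_pos','tool_rot','force','wrist_torque'): print(k,np.round(o[k],4))
p,d=read_camera("scene"); cv2.imwrite("pics/s2.png",cv2.resize(p[210:330,220:370],None,fx=5,fy=5)[:,:,::-1])
```

```text
qpos [ 27.0017  21.5979 -47.677  102.2612  17.5658  64.0588 -32.0537]
tool_pos [0.561  0.1039 0.0983]
tool_rot [-9.01532e+01 -1.91000e-02 -9.55340e+01]
force [ 0.5309 -0.4125  0.5095]
wrist_torque [ 0.0421 -0.0809  0.0047]
```

View pics/s2.png

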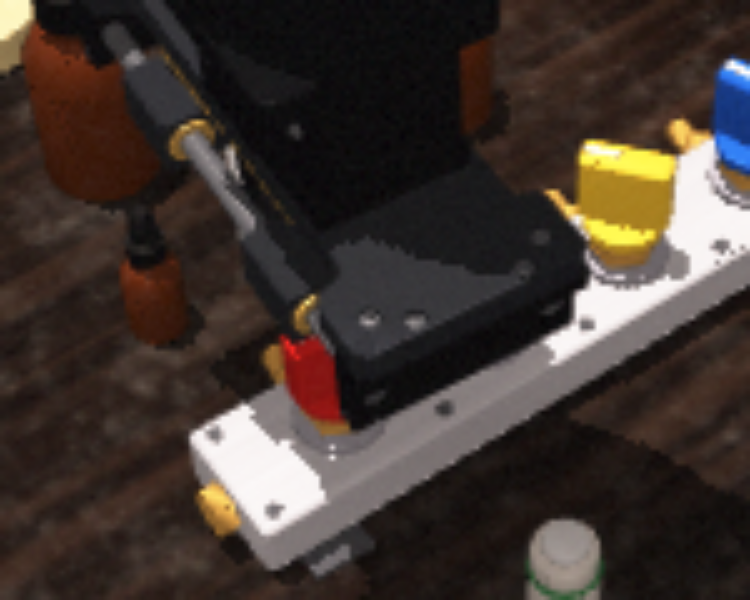

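{"name": "move_arm", "arguments": {"moves": [[0,10,1,0,0,0],[0,20,1,0,0,0],[0,26,1,0,0,0],[0,26,1,0,0,0],[0,26,1,0,0,0]]}}

```text
time_s: 4.42
tool_pos: [0.5625, 0.104, 0.073]
tool_rot: [-90.1, -0.0, -95.5]
force: [0.6, 1.3, 0.1]
grip_width: 0.0398
```

```bash
cat > st.py <<'E'
from h import *
o=env.get_obs()
for k in ('time_s','qpos','tool_pos','tool_rot','force','wrist_torque','grip_width'): print(k,np.round(o[k],4))
E
python3 st.py
```

```text
time_s 4.4167
qpos [ 26.0647  23.4739 -46.7881 103.3463  19.2472  61.571  -33.2463]
tool_pos [0.5625 0.104  0.073 ]
tool_rot [-9.00766e+01 -6.10000e-03 -9.55367e+01]
force [0.6244 1.2532 0.1122]
wrist_torque [-0.019  -0.0684 -0.0276]
grip_width 0.0398
```

{"name": "move_arm", "arguments": {"moves": [[0,3,0,0,0,0],[0,5,0,0,0,0],[0,5,0,0,0,0],[0,5,0,0,0,0]]}}

```text
time_s: 4.75
tool_pos: [0.563, 0.104, 0.0688]
tool_rot: [-90.0, -0.0, -95.5]
force: [0.5, 1.6, 0.2]
grip_width: 0.0402
```

{"name": "move_arm", "arguments": {"moves": [[0,0,0,0,0,0],[0,0,0,0,0,0],[0,0,0,0,0,0],[0,0,0,0,0,0],[0,0,0,0,0,0],[0,0,0,0,0,0],[0,0,0,0,0,0],[0,0,0,0,0,0]], "claw": 8, "newtons": 20}}

```text
time_s: 5.42
tool_pos: [0.5638, 0.104, 0.0689]
tool_rot: [-89.9, 0.0, -95.6]
force: [3.7, -0.9, -2.0]
grip_width: 0.0128
```

```bash
python3 st.py
```

```text
time_s 5.4167
qpos [ 25.9031  23.7816 -46.6135 103.5072  19.593   61.0246 -33.4776]
tool_pos [0.5638 0.104  0.0689]
tool_rot [-8.99071e+01  2.10000e-02 -9.55534e+01]
force [ 3.6711 -0.926  -1.9555]
wrist_torque [ 0.     -0.8471  0.0495]
grip_width 0.0128
```

```bash
cat > tq.py <<'E'
from h import *
import sys
T=[];F=[];Y=[];P=[]
for k in range(int(sys.argv[1]) if len(sys.argv)>1 else 8):
    o=env.get_obs();T.append(o['wrist_torque']);F.append(o['force']);Y.append(o['tool_rot']);P.append(o['tool_pos']);read_camera("top")
print("t",round(o['time_s'],2),"T",np.mean(T,0).round(3),"sd",np.std(T,0).round(3),"F",np.mean(F,0).round(2),"rot",np.mean(Y,0).round(2),"pos",np.mean(P,0).round(4),"w",o['grip_width'].round(4),"q7",o['qpos'][6].round(1))
E
python3 tq.py
```

```text
Traceback (most recent call last):
  File "tq.py", line 6, in <module>
    print("t",round(o['time_s'],2),"T",np.mean(T,0).round(3),"sd",np.std(T,0).round(3),"F",np.mean(F,0).round(2),"rot",np.mean(Y,0).round(2),"pos",np.mean(P,0).round(4),"w",o['grip_width'].round(4),"q7",o['qpos'][6].round(1))
                                                                                                                                                                             ^^^^^^^^^^^^^^^^^^^^^
AttributeError: 'float' object has no attribute 'round'
```

{"name": "move_arm", "arguments": {"moves": [[0,0,0.8,0,0,0],[0,0,0.8,0,0,0],[0,0,0.8,0,0,0]]}}

```text
time_s: 6.07
tool_pos: [0.5638, 0.1039, 0.0689]
tool_rot: [-90.0, -0.0, -95.5]
force: [3.6, -0.5, -0.5]
grip_width: 0.013
```

```bash
python3 tq.py
```

```text
Traceback (most recent call last):
  File "tq.py", line 6, in <module>
    print("t",round(o['time_s'],2),"T",np.mean(T,0).round(3),"sd",np.std(T,0).round(3),"F",np.mean(F,0).round(2),"rot",np.mean(Y,0).round(2),"pos",np.mean(P,0).round(4),"w",o['grip_width'].round(4),"q7",o['qpos'][6].round(1))
                                                                                                                                                                             ^^^^^^^^^^^^^^^^^^^^^
AttributeError: 'float' object has no attribute 'round'
```

```bash
sed -i "s/o\['grip_width'\].round(4)/round(float(o['grip_width']),4)/; s/o\['qpos'\]\[6\].round(1)/round(float(o['qpos'][6]),1)/" tq.py; python3 tq.py
```

```text
t 6.82 T [-0.028 -0.803 -0.015] sd [0.03  0.017 0.02 ] F [ 2.87 -0.26  1.13] rot [-9.000e+01 -1.000e-02 -9.554e+01] pos [0.5638 0.104  0.0688] w 0.0128 q7 -33.5
```

{"name": "move_arm", "arguments": {"moves": [[0,0,0,0,2,0],[0,0,0,0,5,0],[0,0,0,0,8,0],[0,0,0,0,11,0],[0,0,0,0,14,0],[0,0,0,0,14,0],[0,0,0,0,14,0]]}}

```text
time_s: 7.45
tool_pos: [0.5642, 0.1039, 0.0688]
tool_rot: [-90.0, 0.0, -109.5]
force: [5.0, -0.5, -0.3]
grip_width: 0.0125
```

```bash
python3 tq.py
```

```text
t 7.8 T [-0.097 -1.223  0.052] sd [0.029 0.057 0.036] F [ 4.98 -0.52  0.43] rot [-8.9960e+01  2.0000e-02 -1.0949e+02] pos [0.5642 0.1039 0.0688] w 0.0133 q7 -46.4
```

{"name": "move_arm", "arguments": {"moves": [[0,0,1,0,3,0],[0,0,1,0,3,0],[0,0,1,0,3,0]]}}

```text
time_s: 8.1
tool_pos: [0.5644, 0.1039, 0.0688]
tool_rot: [-90.0, -0.0, -112.5]
force: [2.7, 0.4, 2.6]
grip_width: 0.0128
```

```bash
python3 tq.py 5
```

```text
t 8.3 T [ 0.032 -0.622  0.033] sd [0.039 0.084 0.014] F [2.35 0.17 2.81] rot [-9.0030e+01 -1.0000e-02 -1.1247e+02] pos [0.5644 0.1038 0.0688] w 0.0129 q7 -49.1
```

{"name": "move_arm", "arguments": {"moves": [[0,0,0,0,3,0],[0,0,0,0,3,0],[0,0,0,0,3,0]]}}

```text
time_s: 8.6
tool_pos: [0.5645, 0.1038, 0.0688]
tool_rot: [-90.0, -0.0, -115.5]
force: [0.8, 0.5, 3.1]
grip_width: 0.0128
```

```bash
python3 tq.py 5
```

```text
t 8.8 T [ 0.085 -0.415  0.06 ] sd [0.031 0.028 0.04 ] F [1.22 0.42 3.74] rot [-9.0020e+01 -1.0000e-02 -1.1547e+02] pos [0.5645 0.1038 0.0688] w 0.0127 q7 -51.9
```

Good: drag only. Continue in 3° steps, one decision each.

{"name": "move_arm", "arguments": {"moves": [[0,0,0,0,3,0],[0,0,0,0,3,0],[0,0,0,0,3,0]]}}

```text
time_s: 9.1
tool_pos: [0.5646, 0.1037, 0.0688]
tool_rot: [-90.0, -0.0, -118.5]
force: [1.2, 0.1, 4.1]
grip_width: 0.0126
```

```bash
python3 tq.py 5
```

```text
t 9.3 T [ 0.169 -0.316  0.076] sd [0.039 0.037 0.022] F [1.22 0.56 4.36] rot [ -90.01   -0.   -118.48] pos [0.5646 0.1037 0.0688] w 0.0134 q7 -54.7
```

{"name": "move_arm", "arguments": {"moves": [[0,0,0,0,3,0],[0,0,0,0,3,0],[0,0,0,0,3,0]]}}

```text
time_s: 9.6
tool_pos: [0.5647, 0.1037, 0.0688]
tool_rot: [-90.0, -0.0, -121.5]
force: [1.4, 0.5, 4.8]
grip_width: 0.0125
```

```bash
python3 tq.py 5
```

```text
t 9.8 T [ 0.208 -0.313  0.062] sd [0.027 0.025 0.024] F [1.18 0.6  4.53] rot [ -90.     -0.   -121.48] pos [0.5647 0.1037 0.0688] w 0.0129 q7 -57.5
```

{"name": "move_arm", "arguments": {"moves": [[0,0,0,0,3,0],[0,0,0,0,3,0],[0,0,0,0,3,0]]}}

```text
time_s: 10.1
tool_pos: [0.5648, 0.1036, 0.0688]
tool_rot: [-90.0, 0.0, -124.5]
force: [2.2, 1.6, 4.5]
grip_width: 0.0131
```

```bash
python3 tq.py 5
```

```text
t 10.3 T [ 0.215 -0.383  0.042] sd [0.029 0.037 0.017] F [1.59 0.93 4.14] rot [ -89.99    0.   -124.48] pos [0.5648 0.1036 0.0688] w 0.0128 q7 -60.3
```

{"name": "move_arm", "arguments": {"moves": [[0,0,0,0,3,0],[0,0,0,0,3,0],[0,0,0,0,3,0]]}}

```text
time_s: 10.6
tool_pos: [0.5649, 0.1035, 0.0688]
tool_rot: [-90.0, 0.0, -127.5]
force: [2.1, 0.3, 4.8]
grip_width: 0.0131
```

```bash
python3 tq.py 5
```

```text
t 10.8 T [ 0.19  -0.507  0.069] sd [0.027 0.034 0.024] F [1.97 0.42 4.47] rot [-8.9980e+01  1.0000e-02 -1.2748e+02] pos [0.5649 0.1036 0.0688] w 0.0129 q7 -63.0
```

{"name": "move_arm", "arguments": {"moves": [[0,0,0,0,3,0],[0,0,0,0,3,0],[0,0,0,0,3,0]]}}

```text
time_s: 11.1
tool_pos: [0.5649, 0.1035, 0.0688]
tool_rot: [-90.0, 0.0, -130.5]
force: [2.2, 0.8, 4.1]
grip_width: 0.013
```

```bash
python3 tq.py 5
```

```text
t 11.3 T [ 0.133 -0.643  0.081] sd [0.031 0.023 0.025] F [2.64 0.65 4.08] rot [-8.9980e+01  1.0000e-02 -1.3048e+02] pos [0.5649 0.1035 0.0688] w 0.0129 q7 -65.8
```

{"name": "move_arm", "arguments": {"moves": [[0,0,0,0,3,0],[0,0,0,0,3,0],[0,0,0,0,3,0]]}}

```text
time_s: 11.6
tool_pos: [0.565, 0.1035, 0.0688]
tool_rot: [-90.0, 0.0, -133.5]
force: [3.3, 1.1, 3.4]
grip_width: 0.0128
```

```bash
python3 tq.py 5
```

```text
t 11.8 T [ 0.062 -0.872  0.043] sd [0.03  0.057 0.021] F [3.73 0.31 3.5 ] rot [-8.9970e+01  1.0000e-02 -1.3348e+02] pos [0.565  0.1035 0.0688] w 0.0127 q7 -68.6
```

{"name": "move_arm", "arguments": {"moves": [[0,0,0,0,3,0],[0,0,0,0,3,0],[0,0,0,0,3,0]]}}

```text
time_s: 12.1
tool_pos: [0.565, 0.1034, 0.0688]
tool_rot: [-90.0, 0.0, -136.5]
force: [4.1, -0.2, 2.1]
grip_width: 0.0128
```

```bash
python3 tq.py 5
```

```text
t 12.3 T [-0.037 -1.099  0.061] sd [0.022 0.058 0.018] F [ 4.65 -0.51  3.  ] rot [-8.9970e+01  1.0000e-02 -1.3649e+02] pos [0.565  0.1034 0.0688] w 0.013 q7 -71.4
```

{"name": "move_arm", "arguments": {"moves": [[-0.4,0,0.4,0,3,0],[-0.4,0,0.4,0,3,0],[-0.4,0,0.4,0,3,0]]}}

```text
time_s: 12.6
tool_pos: [0.5651, 0.1034, 0.0688]
tool_rot: [-90.0, -0.0, -139.5]
force: [3.2, -0.6, 4.5]
grip_width: 0.0128
```

```bash
python3 tq.py 5
```

```text
t 12.8 T [-0.214 -0.756  0.062] sd [0.02 0.05 0.02] F [ 3.33 -0.57  4.43] rot [-8.9990e+01 -3.0000e-02 -1.3948e+02] pos [0.5651 0.1034 0.0688] w 0.0127 q7 -74.2
```

{"name": "move_arm", "arguments": {"moves": [[0,0,0,0,3,0],[0,0,0,0,3,0],[0,0,0,0,3,0]]}}

```text
time_s: 13.1
tool_pos: [0.5652, 0.1033, 0.0687]
tool_rot: [-90.0, -0.0, -142.5]
force: [2.8, -2.5, 5.3]
grip_width: 0.0131
```

```bash
python3 tq.py 5
```

```text
t 13.3 T [-0.351 -0.711  0.143] sd [0.025 0.041 0.031] F [ 2.91 -1.49  5.27] rot [-8.9980e+01 -3.0000e-02 -1.4246e+02] pos [0.5652 0.1033 0.0687] w 0.013 q7 -77.0
```

```bash
python3 tq.py 10
```

```text
t 13.8 T [-0.378 -0.683  0.144] sd [0.027 0.033 0.041] F [ 2.78 -1.66  5.16] rot [-8.9990e+01 -3.0000e-02 -1.4247e+02] pos [0.5652 0.1033 0.0687] w 0.0129 q7 -77.0
```

{"name": "move_arm", "arguments": {"moves": [[0,0,0,0,0.5,0],[0,0,0,0,1,0],[0,0,0,0,1,0]]}}

```text
time_s: 14.1
tool_pos: [0.5652, 0.1033, 0.0687]
tool_rot: [-90.0, -0.0, -143.5]
force: [3.1, -1.6, 5.6]
grip_width: 0.013
```

```bash
python3 tq.py 14
```

```text
t 14.75 T [-0.359 -0.709  0.2  ] sd [0.038 0.042 0.031] F [ 2.87 -1.48  4.98] rot [-8.9980e+01 -3.0000e-02 -1.4346e+02] pos [0.5652 0.1033 0.0687] w 0.0127 q7 -77.9
```

{"name": "move_arm", "arguments": {"moves": [[0,0,0,0,0.4,0],[0,0,0,0,0.4,0],[0,0,0,0,0.4,0]]}}

```text
time_s: 15.05
tool_pos: [0.5652, 0.1033, 0.0687]
tool_rot: [-90.0, -0.0, -143.9]
force: [3.4, -2.0, 4.7]
grip_width: 0.0126
```

```bash
python3 tq.py 14
```

```text
t 15.7 T [-0.383 -0.694  0.2  ] sd [0.047 0.029 0.03 ] F [ 2.86 -1.46  5.11] rot [-8.9980e+01 -3.0000e-02 -1.4386e+02] pos [0.5652 0.1033 0.0687] w 0.0127 q7 -78.3
```

{"name": "move_arm", "arguments": {"moves": [[0,0,0,0,0,0],[0,0,0,0,0,0],[0,0,0,0,0,0],[0,0,0,0,0,0],[0,0,0,0,0,0],[0,0,0,0,0,0]], "claw": 28}}

```text
time_s: 16.25
tool_pos: [0.5646, 0.1037, 0.0682]
tool_rot: [-90.0, -0.1, -143.9]
force: [0.5, 0.3, 0.8]
grip_width: 0.0277
```

{"name": "move_arm", "arguments": {"moves": [[0,-10,0,0,0,0],[0,-20,0,0,0,0],[0,-40,0,0,0,0],[0,-70,0,0,0,0],[0,-100,0,0,0,0],[0,-100,0,0,0,0],[0,-100,0,0,0,0]]}}

```text
time_s: 16.83
tool_pos: [0.567, 0.1042, 0.1722]
tool_rot: [-89.8, 0.3, -143.9]
force: [-0.6, -0.5, -0.7]
grip_width: 0.0283
```

```bash
python3 st.py
```

```text
time_s 16.8333
qpos [ 21.0203  15.2539 -39.5698  97.67    10.3419  70.4328 -74.9227]
tool_pos [0.567  0.1042 0.1722]
tool_rot [ -89.8128    0.2737 -143.9354]
force [-0.6292 -0.4839 -0.711 ]
wrist_torque [-0.0296  0.0218  0.0193]
grip_width 0.0283
```

{"name": "move_arm", "arguments": {"moves": [[150,10,189,0,-50,0],[150,10,189,0,-50,0],[150,10,189,0,-50,0],[150,10,189,0,-50,0],[150,10,189,0,-50,0],[150,10,189,0,-50,0],[150,10,189,0,-50,0],[150,10,189,0,-50,0],[150,10,189,0,-50,0],[150,10,189,0,-50,0],[150,10,189,0,-50,0],[150,10,189,0,-50,0]], "claw": 0}}

```text
time_s: 17.83
tool_pos: [0.5554, -0.1363, 0.1587]
tool_rot: [-90.0, 0.0, -93.9]
force: [-0.9, -0.6, -0.3]
grip_width: 0.0003
```

```bash
python3 st.py
python3 - <<'E'
from seg import *
p,d=read_camera("top"); cv2.imwrite("pics/t3.png",cv2.resize(p[200:300,220:420],None,fx=4,fy=4)[:,:,::-1])
p2,d2=read_camera("scene"); cv2.imwrite("pics/s3.png",cv2.resize(p2[180:340,240:440],None,fx=3.7,fy=3.7)[:,:,::-1])
for c,D in (("top",d),("scene",d2)):
    box=np.zeros(D.shape,bool)
    if c=="top": box[225:275,235:415]=1
    else: box[215:330,255:415]=1
    P,_,_=cloud(c,None,D,box);P=P[(P[:,2]>.0775)&(P[:,2]<.09)]
    for k,y in zip(['red','green','yellow','blue'],[.103,.041,-.021,-.083]):
        t=P[(abs(P[:,1]-y)<.025)&(abs(P[:,0]-.56)<.025)]
        if len(t)<20: print(c,k,len(t)); continue
        m=t.mean(0);w,V=np.linalg.eigh(np.cov((t-m)[:,:2].T))
        print(c,k,len(t),np.round(m,4),"ang",round(np.degrees(np.arctan2(V[1,1],V[0,1]))%180,1))
E
```

```text
time_s 17.8333
qpos [ 44.4478  15.4129 -38.5357  98.9451  10.1984  69.196   -0.6217]
tool_pos [ 0.5554 -0.1363  0.1587]
tool_rot [-9.00055e+01  4.00000e-03 -9.38952e+01]
force [-0.8516 -0.5728 -0.3356]
wrist_torque [-0.0152 -0.0984  0.0055]
grip_width 0.0003
top red 137 [0.5631 0.1024 0.0818] ang 40.4
top green 140 [0.5618 0.0408 0.0818] ang 13.6
top yellow 144 [ 0.5599 -0.0211  0.0819] ang 38.1
top blue 141 [ 0.5582 -0.0828  0.0819] ang 18.9
scene red 154 [0.5621 0.1029 0.0821] ang 42.3
scene green 134 [0.5605 0.0413 0.0823] ang 14.1
scene yellow 130 [ 0.5589 -0.0204  0.082 ] ang 37.7
scene blue 124 [ 0.5574 -0.0823  0.0819] ang 21.3
```

View pics/t3.png

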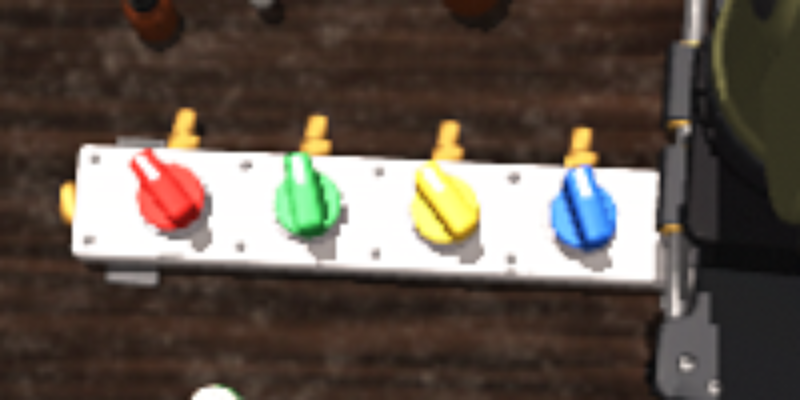

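View pics/s3.png

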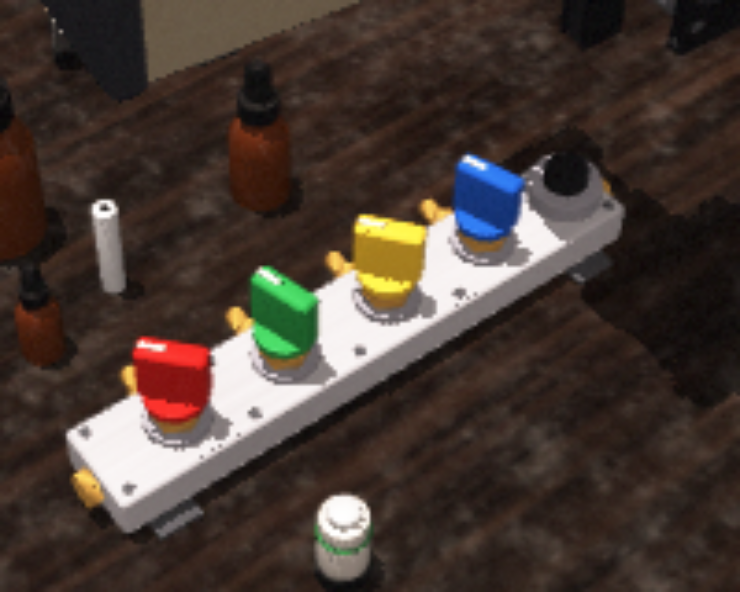

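{"name": "move_arm", "arguments": {"moves": [[0.5,25,1.5,0,0,0],[0.5,50,1.5,0,0,0],[0.5,75,1.5,0,0,0],[0.5,88,1.5,0,0,0],[0.5,88,1.5,0,0,0],[0.5,88,1.5,0,0,0],[0.5,88,1.5,0,0,0]]}}

```text
time_s: 18.52
tool_pos: [0.5579, -0.138, 0.0722]
tool_rot: [-89.9, -0.0, -93.9]
force: [-0.6, 1.3, 0.7]
grip_width: 0.0004
```

```bash
python3 tq.py 3;python3 - <<'E'
from h import *
p,d=read_camera("scene"); cv2.imwrite("pics/s4.png",cv2.resize(p[180:300,320:470],None,fx=4,fy=4)[:,:,::-1])
E
```

```text
t 18.62 T [-0.036 -0.072  0.01 ] sd [0.021 0.015 0.041] F [-0.09 -0.24  0.2 ] rot [-8.985e+01 -4.000e-02 -9.394e+01] pos [ 0.558  -0.1381  0.0724] w 0.0006 q7 -3.7
```

View pics/s4.png

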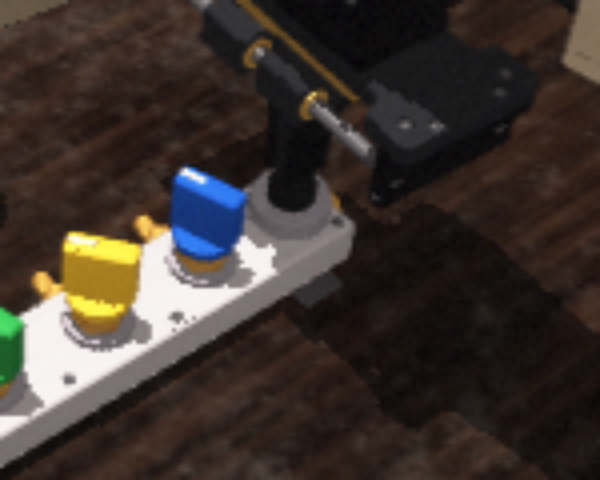

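Aligned above the button, blue knob clear. Press.

{"name": "move_arm", "arguments": {"moves": [[0,5,0,0,0,0],[0,9,0,0,0,0],[0,12,0,0,0,0],[0,15,0,0,0,0],[0,15,0,0,0,0],[0,15,0,0,0,0]]}}

```text
time_s: 19.22
tool_pos: [0.5573, -0.1384, 0.0573]
tool_rot: [-90.0, -0.1, -93.9]
force: [-2.7, 0.2, 11.8]
grip_width: 0.0005
```

```bash
python3 tq.py 4
```

```text
t 19.37 T [0.016 0.601 0.006] sd [0.017 0.01  0.026] F [-3.02  0.49 11.71] rot [-8.996e+01 -7.000e-02 -9.395e+01] pos [ 0.5573 -0.1384  0.0573] w 0.0006 q7 -4.3
```

{"name": "move_arm", "arguments": {"moves": [[0,2,0,0,0,0],[0,2,0,0,0,0],[0,2,0,0,0,0]]}}

```text
time_s: 19.67
tool_pos: [0.5574, -0.1384, 0.0571]
tool_rot: [-90.0, -0.1, -93.9]
force: [-7.8, 0.9, 23.1]
grip_width: 0.0005
```

```bash
python3 tq.py 3
```

```text
t 19.77 T [0.201 1.682 0.   ] sd [0.03  0.027 0.009] F [-7.93  0.86 23.23] rot [-89.97  -0.12 -93.95] pos [ 0.5574 -0.1384  0.0571] w 0.0007 q7 -4.4
```

{"name": "move_arm", "arguments": {"moves": [[0,-5,0,0,0,0],[0,-15,0,0,0,0],[0,-30,0,0,0,0],[0,-60,0,0,0,0],[0,-100,0,0,0,0],[0,-140,0,0,0,0],[0,-140,0,0,0,0],[0,-140,0,0,0,0]]}}

```text
time_s: 20.48
tool_pos: [0.5582, -0.1382, 0.1963]
tool_rot: [-89.7, -0.1, -93.9]
force: [-0.7, 0.0, -1.6]
grip_width: 0.0005
```

```bash
python3 st.py
python3 - <<'E'
from seg import *
p,d=read_camera("top")
p2,d2=read_camera("scene"); cv2.imwrite("pics/s5.png",cv2.resize(p2[160:340,220:440],None,fx=3.3,fy=3.3)[:,:,::-1])
for c,D in (("top",d),("scene",d2)):
    box=np.zeros(D.shape,bool)
    if c=="top": box[225:275,235:415]=1
    else: box[215:330,255:415]=1
    P0,_,_=cloud(c,None,D,box);P=P0[(P0[:,2]>.0775)&(P0[:,2]<.09)]
    for k,y in zip(['red','green','yellow','blue'],[.103,.041,-.021,-.083]):
        t=P[(abs(P[:,1]-y)<.025)&(abs(P[:,0]-.56)<.025)]
        if len(t)<20: print(c,k,len(t)); continue
        m=t.mean(0);w,V=np.linalg.eigh(np.cov((t-m)[:,:2].T))
        print(c,k,len(t),np.round(m,4),"ang",round(np.degrees(np.arctan2(V[1,1],V[0,1]))%180,1))
    t=P0[(P0[:,2]>.047)&(P0[:,2]<.058)&(np.hypot(P0[:,0]-.556,P0[:,1]+.137)<.022)]; print("button",len(t),t.mean(0) if len(t) else "")
    for n in ["spare_objective_mid","dropper_bottle_mid","optical_post_mid"]:
        r=models.spot_in(n,c); print(c,n,[(np.round(x['point'],4).tolist(),round(x['score'],2)) for x in r[:3]])
E
```

```text
time_s 20.4833
qpos [ 45.0547  13.8374 -38.9747  96.1366   9.1287  72.9631   0.3017]
tool_pos [ 0.5582 -0.1382  0.1963]
tool_rot [-8.97417e+01 -8.65000e-02 -9.39456e+01]
force [-0.7405  0.0109 -1.5708]
wrist_torque [-0.0056 -0.0828 -0.0121]
grip_width 0.0005
top red 137 [0.5633 0.1024 0.0819] ang 41.3
top green 141 [0.5619 0.0407 0.0816] ang 13.9
top yellow 144 [ 0.5601 -0.021   0.0815] ang 38.5
top blue 147 [ 0.5582 -0.0828  0.0814] ang 18.8
button 17 [ 0.55444467 -0.13648319  0.05069414]
top spare_objective_mid [([0.4649, 0.0774, 0.0437], 0.75)]
top dropper_bottle_mid [([0.6728, -0.0268, 0.0477], 0.85), ([0.6557, 0.115, 0.0377], 0.62), ([0.7289, 0.0915, 0.0718], 0.58)]
top optical_post_mid [([0.5622, 0.1006, 0.0541], 0.41)]
scene red 155 [0.562  0.1029 0.082 ] ang 41.4
scene green 136 [0.5605 0.0415 0.0823] ang 14.6
scene yellow 131 [ 0.5592 -0.0204  0.0821] ang 38.7
scene blue 123 [ 0.5569 -0.0823  0.0821] ang 20.5
button 100 [ 0.55632892 -0.13668062  0.05149854]
scene spare_objective_mid [([0.4612, 0.0801, 0.0326], 0.84)]
scene dropper_bottle_mid [([0.6714, -0.0234, 0.0394], 0.92), ([0.7239, 0.0977, 0.0641], 0.85), ([0.6486, 0.1176, 0.0326], 0.63)]
scene optical_post_mid [([0.6617, 0.072, 0.0379], 0.64)]
```

View pics/s5.png

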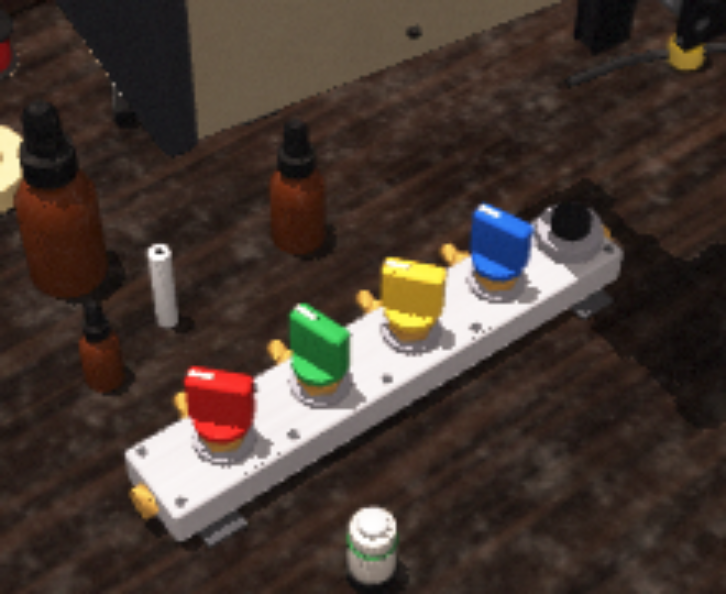

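The button is back up at 51.5 mm. The neighbouring knobs and the bystanders are unchanged, and the arm is clear.

```bash
python3 -c "
from cell import job
print(job.sign_off())"
```

```text
the job is handed in; nothing more can be done
None
```

The red valve is closed on its stop and the vent button was pressed and came back up, in that order. I handed the job in at about 21 s; sign-off reports no verdict.

**Red knob:** I turned it clockwise with a 20 N grip. The moment read about 0.06 N m of drag for the first 44°. It then rose at about 3 N m per rad, and I stopped at about 0.20–0.22 N m. After I let go, the knob sprang back a few degrees and rests about 43° from where it started (bar angle 84.8° to 41.4°).

**Brass nut:** I did not measure it separately. The moment stayed well below the 0.40 N m that would force it round.

**Vent button:** I pressed it to its hard stop. Pushing 2 mm further raised the force from 12 to 23 N with almost no movement (0.2 mm). Its top face is back at 51.5 mm, the same height as before.

**Neighbours and bystanders:**
- The blue, yellow and green knobs kept their angles within about 1°, which is measurement noise.
- The objective and the middle-sized dropper bottle are where they were, within about 4 mm, the accuracy of the networks.
- The steel post shows standing in its place in the last picture. The networks found it unreliably, including a low-score false hit on the red knob, so I went by the picture.

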